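Bleed a sea-water strainer

ROBOT

A 6-joint arm with a two-finger parallel gripper is mounted at the origin on the work surface. World frame = base frame: x ahead of the robot, y to its left, z up, the work surface at z = 0. Lengths are in m, angles in degrees, forces in N, time in s.
With the tool pointing down it reaches from about 0.3 to 0.875 m from the base axis. Payload 6.4 kg.
Tool frame: the origin (TCP) lies at the very end of the fingers, on their centre line; the grasp point (between the pads) lies 19 mm behind it (robot.pinch_z is the distance from the TCP to the grasp point, in m); y points along the fingers, z is the direction in which the jaws open and shut, and the axes are right-handed (so a half turn about y gives the same grasp; the last joint's range is limited). The gripper opens to 85 mm and grips with 20 to 120 N. Pads are 22 mm wide; open, the fingers measure 114 mm over their backs; the gripper's body (76 mm by 85 mm) begins 54 mm behind the grasp point. The pads swing forward as they close: fully open they stand 13 mm farther back than shut.
Start: joints at [-78.226, 10.359, 92.074, -0, 77.567, -11.82], TCP at [0.23, -0.527, 0.231] pointing down, gripper open.
Joint ranges: [-171.53, 171.53], [-51.25, 118.39], [17.06, 147.69], [-65.23, 245.23], [0, 150.52], [-178.68, 178.68]. Speed limits (degrees/s): [147.25, 147.25, 172.46, 180, 180, 180].

INTERFACE

Orientations are given as a 3x3 rotation matrix whose columns are the frame's x, y, z axes.
In Python, from plant import readout, vision, ticket, models, robot gives the robot as it stands.
- The arm moves only by the tool step_arm, never from a script. Its argument "commands" is a list of rows, each an object of numbers: "x", "y", "z": the shift along the tool's x, y, z in units of 25 mm (1.0 is 25 mm); "spin": the turn about the tool's y in units of 8 degrees (1.0 is 8 degrees). In form: [{"x": .., "y": .., "z": .., "spin": ..}, ...]. A call has 1 to 20 rows; each row is the pose to reach, as a shift and turn from the pose measured when the call began, along the tool's axes at that moment; what a row does not reach only later rows make up. A row lasts 1/10 s, in which the tool goes at most 50 mm and 8.59 degrees, less where a joint would pass 70% of its speed; a pose out of reach is approached as far as the arm can. A call with a gripper value outside its range is refused whole. "claw" is the finger opening in mm, from 0 to 85.4, set as the call begins (left out, the last holds). The fingers move at their own pace and stop on an object; the grip force is fixed at half the most. Time passes only in rows, so rows that repeat a pose let the fingers close. It gives the time, the measured TCP pose, the force and the opening at its end, in the units of the state.
- readout.state(): the state, without advancing time (a new reading comes with each control period).
- vision.grab_frame(name): name is "scene" or "side" or "wrist"; returns a dict with "img" (384x512x3 uint8, blue, green, red), "range_z" (384x512 float32, m along the optical axis (not along the pixel's ray), 0 where there is no reading), "intrinsics" (3x3 intrinsics, pixels), "rvec" (rotation vector, rad) and "tvec" (3), from world to camera coordinates, as OpenCV has them. Camera axes: x right, y down, z forward; pixel columns grow to the right and rows downward; lengths in m; the calibration is good to about 2 mm. A picture is of the moment at which its call begins.
- ticket.job_done(): hands the job in, once; it reports no verdict.
Trained networks look in the newest picture that a camera, given by its name, has taken for a name from the list of things; names that differ only in an ending like _2 or _b are one class to them, and where a whole thing is asked for, a point or a joint stands for the part that bears it (a point fixed in the world has none). Each returns a list of dicts, best first, with "confidence" (0 to 1); they miss things now and then, are a little off and sometimes report something else, mostly with a low value. They report only what shows in the picture. A call takes as long as a camera call. They do not tell look-alikes from the thing itself.
- models.masks_of(name, camera): "mask" (384x512 bool, what is visible of it) and "extent" ([left, top, width, height] in pixels, round what is visible of it).
The state is a dict: "time": time; "joint_positions": joint angles; "joint_vel": joint speeds; "tau": joint torques, N m; "position": TCP position; "eef_rot": TCP orientation; "wrist_force": force on the tool from outside, world axes, zero at the start; "wrist_torque": the same for the moment, N m; "grip_width": opening from 0.0 (shut) to 1.0 (fully open).
Only numpy, scipy, OpenCV 4.12 (cv2) and the standard library are available. Lean on these libraries where they do the work, as an engineer would, in place of code of your own. Each camera call takes 0.05 s, during which the arm holds its last target. There are 200 camera calls.

TASK

Bleed the strainer on its test board: first turn the blue supply tap clockwise until it has clicked past its detent to the end of its travel and stays there. Then drop the orange bayonet lid into the strainer's collar, fully seated and with its white pointer line at the white entry marks, and twist it clockwise (seen from above) against its spring to the yellow marks, half way to the red lock marks; never let it click into the lock. It springs back if let go, so finish while still gripping the lid and holding it at the yellow marks; leave the grease tin, the screwdriver and the brass fitting where they are.

Things in the scene. Friction and masses are not known exactly. Their poses are not given: they have to be found in the camera images.
- strainer: Fixed test board (plate 150 x 330 x 12 mm) with a clear bowl, black bayonet collar (108 mm across, top 112 mm above the bench) and a tap 160 mm along its +y. Origin: on the bench under the collar's centre, z up. Entry slots for the lid's lugs, 16 mm wide, at its +x and -x, white marks. Clockwise (from above) of each slot: yellow mark at 0.65 rad (half way), red at 1.3 rad (lock).
- collar_top (a point): Centre of the collar's mouth, level with its flat top, 112 mm above the bench. The bore is 64 mm across and deep enough for the lid's plug. Axes as strainer.
- bayonet (a joint): Ring in the collar driven by the lid's lugs; 3 mm play, so it lags the lid by 0.09 rad. rad, 0 at rest at the entry slots, grows clockwise from above. A spring turns it back to 0: 0.05 N m at first, 0.15 half way, 0.16 at most (and some friction); at 1.05 it clicks over and springs on to the lock at 1.25. Lid at the yellow marks: about 0.56.
- tap (a joint): Supply tap, rad: starts at 0 (shut), grows clockwise from above to its end stop at 1.2. Its detent spring resists with up to about 0.25 N m until 0.6; past that it clicks over, springs on to 1.2 by itself and stays there.
- tap_grip (a point): On the tap's axis at grip height, 107 mm above the bench. Blue knob: bar grip 46 mm long (this point's x), 14 mm wide (y), 32 mm high, its top 7 mm above this point; under it a disc 48 mm across, top 23 mm below this point. The axes turn with the knob; at joint value 0 they agree with strainer.
- lid_grip (a point): Centre of the lid's bar grip, 46 mm above its underside. Loose lid, 160 g, stands on its plug: plug 60 mm across, 20 mm tall, bevelled foot; two lugs along +x and -x, 3 to 9 mm up, 10 mm wide, out to 38 mm from the axis; orange flange 84 mm across, 20 to 26 mm up; orange bar grip along x, 70 mm long, 14 wide (y), 26 to 60 mm up, white pointer line on top. Half-turn symmetric.
- lid_seat (a point): On the lid's axis at the underside of its flange (20 mm above the lid's underside): it meets collar_top when the lid is fully seated. Axes as lid_grip.
- grease_mid (a point): Bystander: white grease tin with a red cap, 66 mm across, 70 mm tall; point at half height. The tin and the lid swap places between starts.
- driver_grip (a point): Bystander: yellow-handled screwdriver, 190 mm long, lying on the bench; point on its handle.
- nipple_mid (a point): Bystander: brass pipe fitting, 44 mm across, 55 mm tall, standing; point at half height.
There are look-alikes about, which are no part of the job. What is shaped like the part that bears lid_grip but green or turquoise is not meant.

How it is judged (in metres and radians):
On the way, in this order (a step that is already met when the one before it is completed fails the run):
1. the tap is turned past its click (above 1.0 rad) with the lid not yet in the collar (value of joint tap above 1 rad and horizontal distance between lid_seat and collar_top above 0.03 m), for 0.2 s.
2. the lid is fully seated in the collar at its entry (z of lid_seat in the frame of collar_top between -0.003 and 0.004 m and horizontal distance between lid_seat and collar_top below 0.004 m and angle between lid_seat's own z axis and vertical below 0.07 rad and value of joint bayonet below 0.3 rad), for 0.05 s.
At the end, for the whole second after the job is handed in: The tap is still past its click (above 1.0 rad); the lid is seated (flange within 4 mm of the collar's top, within 4 mm of its axis, tilted under 0.07 rad), turned clockwise 0.50 to 0.80 rad from the entry marks (yellow mark at 0.65), not turning, and still held by the fingers (contact above 2 N) (z of lid_seat in the frame of collar_top between -0.003 and 0.004 m and horizontal distance between lid_seat and collar_top below 0.004 m and angle between lid_seat's own z axis and vertical below 0.07 rad and angle between the x axis of lid_seat and the x axis of collar_top, either way round between 0.5 and 0.8 rad and value of joint bayonet between 0.38 and 0.85 rad and value of joint tap above 1 rad and contact force between the fingers and lid above 2 N and angular speed of lid below 0.2 rad/s); the arm keeps its last pose, push and grip.
It fails at once if the lid clicks into the lock (ring past 1.05 rad) (value of joint bayonet above 1.05 rad).
It fails at once if the grease tin is disturbed (moved more than 25 mm) (distance of grease_mid from where it was at the start of the episode above 0.025 m).
It fails at once if the screwdriver is disturbed (moved more than 25 mm) (distance of driver_grip from where it was at the start of the episode above 0.025 m).
It fails at once if the brass fitting is disturbed (moved more than 25 mm) (distance of nipple_mid from where it was at the start of the episode above 0.025 m).
It also fails if it takes over 58 s, if anything falls off the work surface, if the arm or the gripper's body presses on something with over 40 N, if the wrist force passes 120 N, or if a joint passes its speed limit or range.

## Working session

There is one attempt and no reset: what is moved stays moved. The work goes in short steps, Python scripts to look and compute and a tool call to move; the robot and the scene stay as the last step left them, time stands still between calls to the robot, and variables do not carry over. Pictures are saved under pics/ and viewed, about 8 in all and at most 12, crops included, and the job is handed in when it is done.

Besides the shell and the picture viewer there is one more tool, called after "Emit:" as name([rows], argument=value, ...), one row to a line, values as JSON. step_arm: Moves the arm, as the interface text tells. Its arguments: {"type":"object","properties":{"commands":{"type":"array"},"claw":{"type":"number"}},"required":["commands"]}

```bash
mkdir -p pics; cat > h.py <<'E'
import numpy as np, cv2
from plant import readout, vision, ticket, models, robot
def grab(n):
    f=vision.grab_frame(n); f['R']=cv2.Rodrigues(np.array(f['rvec'],float))[0]; f['t']=np.array(f['tvec'],float).ravel(); return f
def world(f):
    d=f['range_z']; K=f['intrinsics']; v,u=np.mgrid[:384,:512]
    p=np.stack([(u-K[0][2])/K[0][0]*d,(v-K[1][2])/K[1][1]*d,d],-1)
    return (p-f['t'])@f['R']   # R^T (p-t)
def proj(f,P):
    return cv2.projectPoints(np.array(P,float).reshape(-1,1,3),np.array(f['rvec'],float),f['t'],np.array(f['intrinsics'],float),None)[0].reshape(-1,2)
E
python3 - <<'E'
from h import *
ims=[]
for c in ['scene','side','wrist']:
    f=grab(c); W=world(f); np.savez('/tmp/'+c,img=f['img'],W=W); ims.append(f['img'])
    print(c,'campos',-f['R'].T@f['t'])
    for n in ['strainer','tap','lid_grip','grease_mid','driver_grip','nipple_mid']:
        for r in models.masks_of(n,c):
            m=r['mask']&(f['range_z']>0)
            if m.sum()<20: continue
            P=W[m]; hi=P[P[:,2]>np.percentile(P[:,2],90)-.004]
            print(n,round(r['confidence'],2),r['extent'],'med',np.median(P,0).round(3),'top',hi.mean(0).round(3), 'col',np.median(f['img'][m],0))
print(readout.state())
cv2.imwrite('pics/a.png',cv2.resize(np.vstack([np.hstack(ims[:2]),np.hstack([ims[2],ims[2]*0])]),(800,600)))
E
```

```text
scene campos [1.14941184 0.48243707 1.00577812]
strainer 0.8 [240.2, 174.8, 121.0, 77.7] med [0.534 0.112 0.015] top [0.54  0.069 0.112] col [ 84.  92. 114.]
tap 0.72 [327.5, 199.0, 19.5, 18.7] med [0.49  0.202 0.085] top [0.488 0.2   0.114] col [122.  68.  47.]
lid_grip 0.96 [182.0, 163.1, 27.1, 24.3] med [ 0.623 -0.228  0.028] top [ 0.624 -0.234  0.06 ] col [ 21.5  83.  172. ]
lid_grip 0.93 [152.2, 191.8, 23.5, 25.6] med [ 0.763 -0.217  0.028] top [ 0.759 -0.221  0.061] col [105. 115.  50.]
lid_grip 0.83 [155.8, 141.8, 25.8, 21.8] med [ 0.609 -0.368  0.029] top [ 0.607 -0.374  0.06 ] col [ 91.5 102.5  49. ]
lid_grip 0.72 [193.3, 123.4, 26.1, 18.7] med [ 0.458 -0.334  0.029] top [ 0.455 -0.339  0.06 ] col [39. 95. 51.]
grease_mid 0.96 [229.5, 135.6, 16.7, 24.7] med [ 0.451 -0.207  0.056] top [ 0.439 -0.217  0.071] col [ 62.   72.5 102. ]
grease_mid 0.17 [182.5, 162.9, 26.8, 26.6] med [ 0.62  -0.229  0.028] top [ 0.62  -0.236  0.061] col [ 22.  84. 170.]
driver_grip 0.94 [372.2, 242.3, 34.5, 50.9] med [0.48  0.398 0.022] top [0.459 0.398 0.025] col [ 16. 124. 153.]
driver_grip 0.74 [
[... 1786 characters left out ...]
669312e-04,
        7.75648001e+01, -1.18204531e+01]), 'joint_vel': array([ 0.09117678,  0.1017045 , -0.0519586 ,  0.06137865, -0.02739706,
        0.0503477 ]), 'tau': array([ 6.43253225e-04, -4.44850409e+01, -3.51680338e+01, -4.66646688e-04,
        7.80747760e-04,  9.79134256e-06]), 'position': array([ 0.23017272, -0.52696141,  0.2313157 ]), 'eef_rot': array([[-9.16397072e-01,  8.54694334e-06,  4.00270416e-01],
       [-4.00270415e-01, -8.24029374e-05, -9.16397069e-01],
       [ 2.51510642e-05, -9.99999997e-01,  7.89348991e-05]]), 'wrist_force': array([-0.52228813,  0.34502895,  0.22167559]), 'wrist_torque': array([-0.0737729 , -0.01789932,  0.05779317]), 'grip_width': 0.9970385516761042}
```

View pics/a.png

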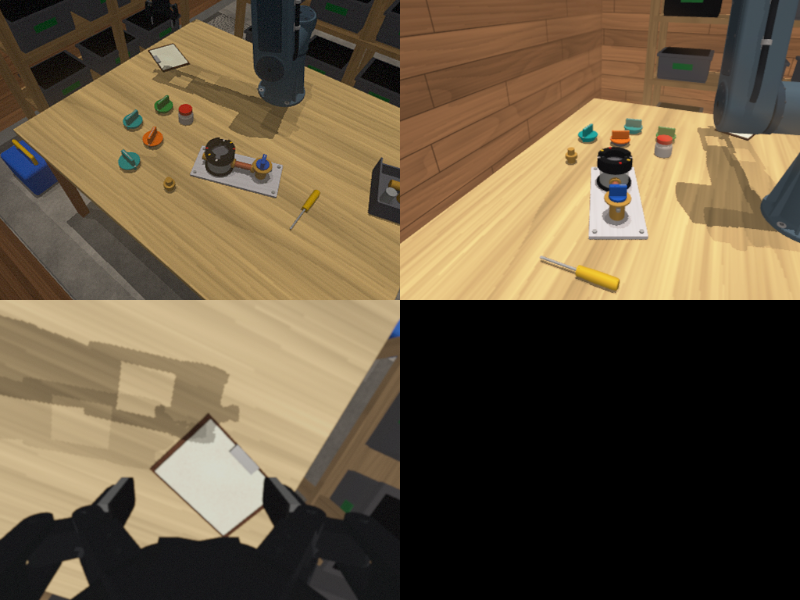

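Emit:
step_arm([
  {"x": -15.6, "y": -2.8, "z": -4.8, "spin": 0},
  {"x": -15.6, "y": -2.8, "z": -4.8, "spin": 0},
  {"x": -15.6, "y": -2.8, "z": -4.8, "spin": 0},
  {"x": -15.6, "y": -2.8, "z": -4.8, "spin": 0},
  {"x": -15.6, "y": -2.8, "z": -4.8, "spin": 0},
  {"x": -15.6, "y": -2.8, "z": -4.8, "spin": 0},
  {"x": -15.6, "y": -2.8, "z": -4.8, "spin": 0},
  {"x": -15.6, "y": -2.8, "z": -4.8, "spin": 0},
  {"x": -15.6, "y": -2.8, "z": -4.8, "spin": 0},
  {"x": -15.6, "y": -2.8, "z": -4.8, "spin": 0},
  {"x": -15.6, "y": -2.8, "z": -4.8, "spin": 0},
  {"x": -15.6, "y": -2.8, "z": -4.8, "spin": 0},
], claw=85)

```text
time: 2.25
position: [0.5383, -0.2621, 0.3007]
eef_rot: [[-0.917, -0.001, 0.399], [-0.399, 0.0, -0.917], [0.001, -1.0, -0.001]]
wrist_force: [0.6, -0.2, 0.4]
grip_width: 0.99
```

```bash
python3 - <<'E'
from h import *
s=readout.state(); print(s['time'],s['position'],s['joint_positions'].round(1))
f=grab('wrist'); W=world(f); np.savez('/tmp/w1',img=f['img'],W=W)
hsv=cv2.cvtColor(f['img'],cv2.COLOR_BGR2HSV)
for r in models.masks_of('lid_grip','wrist'):
    m=r['mask']; P=W[m&(W[...,2]>.05)&(W[...,2]<.075)]; F=W[m&(W[...,2]>.018)&(W[...,2]<.032)]
    if len(P)<20: continue
    r2=cv2.minAreaRect((P[:,:2]*1000).astype(np.float32))
    c=cv2.PCACompute(P[:,:2].astype(np.float32),None); v=c[1][0]
    print(round(r['confidence'],2),r['extent'],np.median(hsv[m],0),'rect',np.array(r2[0])/1000,r2[1:], 'yaw',np.degrees(np.arctan2(v[1],v[0])),'z',np.median(P[:,2]))
    if len(F)>20: print('flange rect',cv2.minEnclosingCircle((F[:,:2]*1000).astype(np.float32)))
cv2.imwrite('pics/b.png',f['img'])
E
```

```text
2.25 [ 0.53832402 -0.26205855  0.30074972] [-37.3  10.6  83.7  -0.   85.7  29.2]
0.94 [249.1, 200.6, 54.5, 51.6] [ 65. 131. 149.] rect [ 0.45059525 -0.34069629] ((69.0340347290039, 14.869695663452148), 4.119383811950684) yaw 4.004887 z 0.05980611721382996
flange rect ((449.96270751953125, -340.5029296875), 42.10298156738281)
0.7 [311.3, 123.4, 53.7, 53.7] [ 88. 139. 163.] rect [ 0.6016264  -0.37534808] ((69.9143295288086, 14.604791641235352), 7.3019938468933105) yaw 6.9489994 z 0.05955679187054868
flange rect ((601.4302978515625, -375.5987548828125), 41.904903411865234)
0.64 [231.3, 71.7, 57.6, 59.3] [ 12. 172. 164.] rect [ 0.61786084 -0.2376488 ] ((68.84732818603516, 13.7813081741333), 23.58689308166504) yaw 22.5122 z 0.05980437768028967
flange rect ((617.9059448242188, -237.94468688964844), 41.70663070678711)
0.6 [262.3, 0.0, 62.1, 34.7] [ 88. 139. 166.] rect [ 0.74858551 -0.24873993] ((7.849086284637451, 23.67800521850586), 16.83975601196289) yaw 99.82036 z 0.058382316545983075
flange rect ((750.551025390625, -226.94131469726562), 40.7557373046875)
```

View pics/b.png

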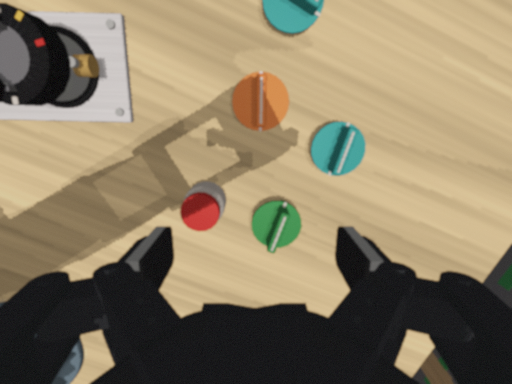

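Emit:
step_arm([
  {"x": -1.4, "y": -0.4, "z": -15.2},
  {"x": -1.4, "y": -0.4, "z": -15.2},
  {"x": -1.4, "y": -0.4, "z": -15.2},
  {"x": -1.4, "y": -0.4, "z": -15.2},
  {"x": -1.4, "y": -0.4, "z": -15.2},
  {"x": -1.4, "y": -0.4, "z": -15.2},
  {"x": -1.4, "y": -0.4, "z": -15.2},
  {"x": -1.4, "y": -0.4, "z": -15.2},
  {"x": -1.4, "y": -0.4, "z": -15.2},
  {"x": -1.4, "y": -0.4, "z": -15.2},
  {"x": -1.4, "y": -0.4, "z": -15.2},
])

```text
invalid input
```

```bash
cat > st.py <<'E'
from h import *
import sys
s=readout.state(); print(s['time'],s['position'],s['joint_positions'].round(1))
f=grab('wrist'); W=world(f); img=f['img']; Z=W[...,2]
hsv=cv2.cvtColor(img,cv2.COLOR_BGR2HSV); H,S,V=[hsv[...,i].astype(int) for i in range(3)]
# knob
m=(H>100)&(H<130)&(S>110)&(Z>.108)&(Z<.122)&(W[...,1]>.12)
def rect(P): return cv2.minAreaRect((P[:,:2]*1000).astype(np.float32))
P=W[m]; print('knob',len(P), rect(P) if len(P)>10 else '', P[:,2].mean() if len(P) else '')
kc=np.array(rect(P)[0])/1000
# collar: top ring within 60..220 mm of the knob
d=np.hypot(W[...,0]-kc[0],W[...,1]-kc[1])
m=(Z>.106)&(Z<.118)&(d>.09)&(d<.23)
P=W[m]; c,rad=cv2.minEnclosingCircle((P[:,:2]*1000).astype(np.float32)); print('collar',c,rad,len(P),P[:,2].mean())
c=np.array(c)/1000
e=kc-c; yaw=np.arctan2(e[1],e[0]); print('dist',np.hypot(*e),'y yaw',np.degrees(yaw))
X=yaw-np.pi/2
for n,q in dict(white=(S<60)&(V>150),yellow=(H>20)&(H<35)&(S>120)&(V>120),red=((H<6)|(H>174))&(S>140)&(V>80)).items():
    n2,l=cv2.connectedComponents((m&q).astype(np.uint8))
    for i in range(1,n2):
        p=W[l==i]; 
        if len(p)>=6:
            a=p.mean(0)[:2]-c; print(n,len(p),'r',np.hypot(*a).round(4),'ang from +x',((np.degrees(np.arctan2(a[1],a[0])-X)+180)%360-180).round(1))
cv2.imwrite(sys.argv[1],img)
E
python3 st.py pics/c.png
```

```text
2.35 [ 0.53841217 -0.26212857  0.30095194] [-37.3  10.6  83.7  -0.   85.7  29.2]
knob 0  
collar (0.0, 0.0) 0.0 0 nan
dist 0.0 y yaw 0.0st.py:14: RuntimeWarning: Mean of empty slice.
  P=W[m]; c,rad=cv2.minEnclosingCircle((P[:,:2]*1000).astype(np.float32)); print('collar',c,rad,len(P),P[:,2].mean())
  ret = ret.dtype.type(ret / rcount)
```

View pics/c.png

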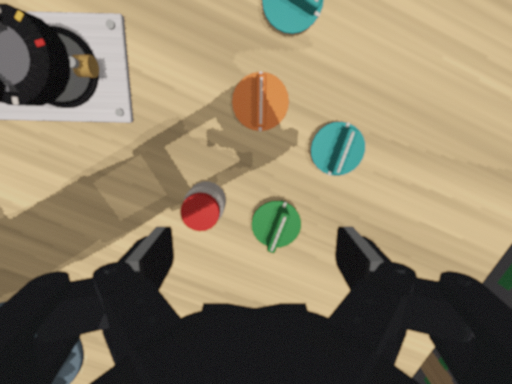

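The move was refused (rows without spin), so this picture is the same as before; I'll include all fields.

Emit:
step_arm([
  {"x": -1.4, "y": -0.4, "z": -15.2, "spin": 0},
  {"x": -1.4, "y": -0.4, "z": -15.2, "spin": 0},
  {"x": -1.4, "y": -0.4, "z": -15.2, "spin": 0},
  {"x": -1.4, "y": -0.4, "z": -15.2, "spin": 0},
  {"x": -1.4, "y": -0.4, "z": -15.2, "spin": 0},
  {"x": -1.4, "y": -0.4, "z": -15.2, "spin": 0},
  {"x": -1.4, "y": -0.4, "z": -15.2, "spin": 0},
  {"x": -1.4, "y": -0.4, "z": -15.2, "spin": 0},
  {"x": -1.4, "y": -0.4, "z": -15.2, "spin": 0},
  {"x": -1.4, "y": -0.4, "z": -15.2, "spin": 0},
  {"x": -1.4, "y": -0.4, "z": -15.2, "spin": 0},
], claw=85)

```text
time: 3.5
position: [0.4197, 0.0993, 0.3111]
eef_rot: [[-0.918, -0.0, 0.397], [-0.397, -0.0, -0.918], [0.0, -1.0, 0.0]]
wrist_force: [-0.1, 0.3, -0.2]
grip_width: 0.997
```

```bash
python3 st.py pics/d.png
```

```text
3.5 [0.4197055  0.09932536 0.31112963] [ -2.5 -12.5 105.3  -0.   87.1  64.1]
knob 390 ((482.54864501953125, 198.10739135742188), (43.36180877685547, 14.464484214782715), 22.654443740844727) 0.11331024684165329
collar (544.1810913085938, 50.4749641418457) 54.342342376708984 3777 0.1119012716618
dist 0.15998091136487677 y yaw 112.65918389565577
white 17 r 0.0532 ang from +x -31.5
white 8 r 0.0534 ang from +x -57.9
yellow 53 r 0.0475 ang from +x -37.8
yellow 48 r 0.0487 ang from +x 142.3
red 58 r 0.0474 ang from +x -75.4
red 62 r 0.0495 ang from +x 105.7
```

View pics/d.png

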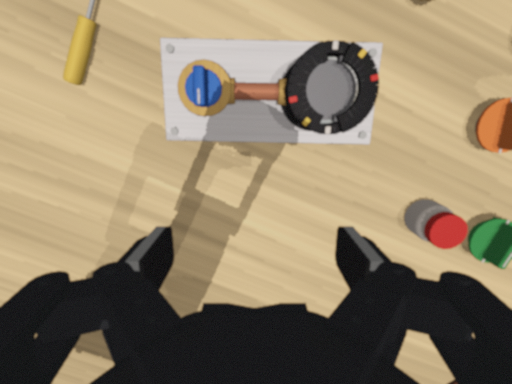

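Clear view: knob (203,87), collar centre (330,88), yellow marks at (362,55)/(307,121), red at (374,78)/(294,99); the knob–collar distance is exactly 160 mm. Going to the tap.

Emit:
step_arm([
  {"x": -3.9, "y": 2, "z": -2.64, "spin": 0.09},
  {"x": -3.9, "y": 4, "z": -2.64, "spin": 0.09},
  {"x": -3.9, "y": 4, "z": -2.64, "spin": 0.09},
  {"x": -3.9, "y": 4, "z": -2.64, "spin": 0.09},
  {"x": -3.9, "y": 5.5, "z": -2.64, "spin": 0.09},
  {"x": -3.9, "y": 7, "z": -2.64, "spin": 0.09},
  {"x": -3.9, "y": 8.2, "z": -2.64, "spin": 0.09},
  {"x": -3.9, "y": 8.8, "z": -2.64, "spin": 0.09},
  {"x": -3.9, "y": 8.8, "z": -2.64, "spin": 0.09},
], claw=85)

```text
time: 4.45
position: [0.4818, 0.1966, 0.0892]
eef_rot: [[-0.924, -0.005, 0.383], [-0.383, -0.001, -0.924], [0.005, -1.0, -0.001]]
wrist_force: [-0.3, 1.1, 0.7]
grip_width: 0.994
```

Emit:
step_arm([
  {"x": 0, "y": 0, "z": 0, "spin": 0},
  {"x": 0, "y": 0, "z": 0, "spin": 0},
  {"x": 0, "y": 0, "z": 0, "spin": 0},
  {"x": 0, "y": 0, "z": 0, "spin": 0},
  {"x": 0, "y": 0, "z": 0, "spin": 0},
  {"x": 0, "y": 0, "z": 0, "spin": 0},
  {"x": 0, "y": 0, "z": 0, "spin": 0},
], claw=0)

```text
time: 5.15
position: [0.4818, 0.198, 0.0902]
eef_rot: [[-0.924, -0.005, 0.383], [-0.383, 0.001, -0.924], [0.004, -1.0, -0.003]]
wrist_force: [-4.5, 5.5, 6.2]
grip_width: 0.152
```

Emit:
step_arm([
  {"x": 0, "y": 0, "z": 0, "spin": 0.7},
  {"x": 0, "y": 0, "z": 0, "spin": 1.4},
  {"x": 0, "y": 0, "z": 0, "spin": 2.1},
  {"x": 0, "y": 0, "z": 0, "spin": 2.8},
  {"x": 0, "y": 0, "z": 0, "spin": 3.5},
  {"x": 0, "y": 0, "z": 0, "spin": 4.2},
  {"x": 0, "y": 0, "z": 0, "spin": 4.9},
  {"x": 0, "y": 0, "z": 0, "spin": 5.6},
  {"x": 0, "y": 0, "z": 0, "spin": 6.3},
  {"x": 0, "y": 0, "z": 0, "spin": 7.0},
  {"x": 0, "y": 0, "z": 0, "spin": 7.7},
  {"x": 0, "y": 0, "z": 0, "spin": 8.2},
  {"x": 0, "y": 0, "z": 0, "spin": 8.2},
], claw=0)

```text
time: 6.45
position: [0.4818, 0.1994, 0.0903]
eef_rot: [[-0.729, -0.004, -0.685], [0.685, 0.003, -0.729], [0.005, -1.0, 0.0]]
wrist_force: [1.3, 5.8, -3.7]
grip_width: 0.151
```

Emit:
step_arm([
  {"x": 0, "y": 0, "z": 0, "spin": 0},
  {"x": 0, "y": 0, "z": 0, "spin": 0},
  {"x": 0, "y": 0, "z": 0, "spin": 0},
  {"x": 0, "y": 0, "z": 0, "spin": 0},
  {"x": 0, "y": 0, "z": 0, "spin": 0},
  {"x": 0, "y": 0, "z": 0, "spin": 0},
], claw=85)

```text
time: 7.05
position: [0.4819, 0.1994, 0.0903]
eef_rot: [[-0.729, -0.004, -0.685], [0.685, 0.003, -0.729], [0.005, -1.0, 0.0]]
wrist_force: [-0.2, -0.4, 0.5]
grip_width: 0.994
```

Emit:
step_arm([
  {"x": 0, "y": -1.5, "z": 0, "spin": 0},
  {"x": 0, "y": -3, "z": 0, "spin": 0},
  {"x": 0, "y": -5, "z": 0.5, "spin": -1},
  {"x": -0.9, "y": -7, "z": 1.5, "spin": -2},
  {"x": -0.9, "y": -8.8, "z": 3, "spin": -3},
  {"x": -0.9, "y": -8.8, "z": 4.6, "spin": -4},
  {"x": -0.9, "y": -8.8, "z": 4.6, "spin": -5},
  {"x": -0.9, "y": -8.8, "z": 4.6, "spin": -6},
  {"x": -0.9, "y": -8.8, "z": 4.6, "spin": -7},
  {"x": -0.9, "y": -8.8, "z": 4.6, "spin": -8},
  {"x": -0.9, "y": -8.8, "z": 4.6, "spin": -8.28},
  {"x": -0.9, "y": -8.8, "z": 4.6, "spin": -8.28},
], claw=85)

```text
time: 8.25
position: [0.4203, 0.0993, 0.3103]
eef_rot: [[-0.92, -0.004, 0.391], [-0.391, 0.003, -0.92], [0.002, -1.0, -0.004]]
wrist_force: [-0.4, 0.3, 0.3]
grip_width: 0.993
```

```bash
python3 st.py pics/e.png; python3 - <<'E'
from h import *
print(readout.state()['eef_rot'].round(3))
E
```

```text
8.25 [0.42026989 0.09933482 0.31027575] [ -2.7 -12.2 105.3   0.2  87.2  64.3]
knob 401 ((484.2275085449219, 197.81529235839844), (14.144440650939941, 43.59773254394531), 43.760501861572266) 0.11337506716763666
collar (544.12060546875, 50.31101989746094) 54.4232292175293 3834 0.11191006320803047
dist 0.15920016788105956 y yaw 112.09927404127966
white 7 r 0.0534 ang from +x -56.5
white 8 r 0.0537 ang from +x -132.6
yellow 55 r 0.0476 ang from +x -37.0
yellow 45 r 0.049 ang from +x 142.8
red 58 r 0.0471 ang from +x -74.7
red 59 r 0.0494 ang from +x 105.9
[[-0.921 -0.004  0.39 ]
 [-0.39   0.003 -0.921]
 [ 0.002 -1.    -0.004]]
```

Tap reads 68.9° = 1.20 rad turned: done. Now the lid.

Emit:
step_arm([
  {"x": -2.02, "y": 0, "z": 15.5, "spin": 0},
  {"x": -2.02, "y": 0, "z": 15.5, "spin": 0},
  {"x": -2.02, "y": 0, "z": 15.5, "spin": 0},
  {"x": -2.02, "y": 0, "z": 15.5, "spin": 0},
  {"x": -2.02, "y": 2, "z": 15.5, "spin": 0},
  {"x": -2.02, "y": 3, "z": 15.5, "spin": 0},
  {"x": -2.02, "y": 4, "z": 15.5, "spin": 0},
  {"x": -2.02, "y": 5, "z": 15.5, "spin": 0},
  {"x": -2.02, "y": 6, "z": 15.5, "spin": 0},
  {"x": -2.02, "y": 6, "z": 15.5, "spin": 0},
  {"x": -2.02, "y": 6, "z": 15.5, "spin": 0},
], claw=85)

```text
time: 9.4
position: [0.6162, -0.2369, 0.1563]
eef_rot: [[-0.921, -0.008, 0.389], [-0.389, 0.006, -0.921], [0.005, -1.0, -0.008]]
wrist_force: [1.2, 1.0, -0.5]
grip_width: 0.994
```

```bash
python3 - <<'E'
from h import *
s=readout.state(); R=s['eef_rot'];p=s['position']; print(p,R.round(4).tolist())
f=grab('wrist'); W=world(f); Z=W[...,2]; hsv=cv2.cvtColor(f['img'],cv2.COLOR_BGR2HSV)
o=(hsv[...,0]<20)&(hsv[...,1]>120)&(hsv[...,2]>80)
near=np.hypot(W[...,0]-.618,W[...,1]+.238)<.07
P=W[near&(Z>.055)&(Z<.066)]; print(len(P),cv2.minAreaRect((P[:,:2]*1000).astype(np.float32)),P[:,2].mean())
F=W[near&o&(Z>.018)&(Z<.033)]; print(len(F), cv2.minEnclosingCircle((F[:,:2]*1000).astype(np.float32)))
cv2.imwrite('pics/f.png',f['img'])
E
```

```text
[ 0.61619863 -0.23685508  0.15628083] [[-0.9214, -0.0077, 0.3885], [-0.3886, 0.0059, -0.9214], [0.0048, -1.0, -0.0084]]
1110 ((618.29443359375, -237.3300323486328), (69.17057037353516, 13.666471481323242), 22.60648536682129) 0.05978488192875158
3820 ((617.6322631835938, -237.2976837158203), 41.753379821777344)
```

View pics/f.png

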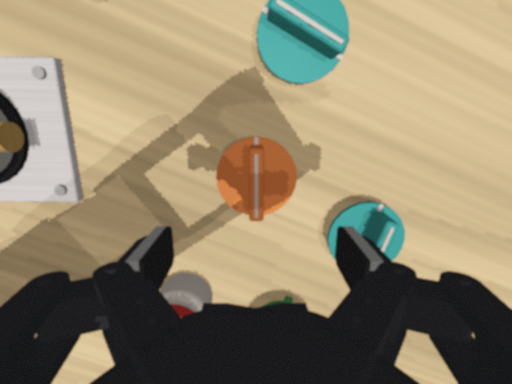

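The orange lid sits at (257,176), clearly distinct from the turquoise ones at (303,32),(368,238). Descend and grip.

Emit:
step_arm([
  {"x": -0.09, "y": 1.5, "z": 0.08, "spin": 0},
  {"x": -0.09, "y": 3, "z": 0.08, "spin": 0},
  {"x": -0.09, "y": 4.2, "z": 0.08, "spin": 0},
  {"x": -0.09, "y": 5, "z": 0.08, "spin": 0},
  {"x": -0.09, "y": 5, "z": 0.08, "spin": 0},
  {"x": -0.09, "y": 5, "z": 0.08, "spin": 0},
], claw=85)

```text
time: 10.05
position: [0.6216, -0.2375, 0.0373]
eef_rot: [[-0.921, -0.0, 0.39], [-0.39, 0.002, -0.921], [-0.0, -1.0, -0.002]]
wrist_force: [0.4, -0.2, 0.8]
grip_width: 0.999
```

Emit:
step_arm([
  {"x": 0, "y": 0, "z": 0, "spin": 0},
  {"x": 0, "y": 0, "z": 0, "spin": 0},
  {"x": 0, "y": 0, "z": 0, "spin": 0},
  {"x": 0, "y": 0, "z": 0, "spin": 0},
  {"x": 0, "y": 0, "z": 0, "spin": 0},
  {"x": 0, "y": 0, "z": 0, "spin": 0},
  {"x": 0, "y": 0, "z": 0, "spin": 0},
], claw=0)

```text
time: 10.75
position: [0.6216, -0.2375, 0.0375]
eef_rot: [[-0.921, -0.0, 0.39], [-0.39, 0.002, -0.921], [-0.0, -1.0, -0.002]]
wrist_force: [-1.2, 2.0, 2.8]
grip_width: 0.149
```

The grip is 6 mm too high and about 3.5 mm off centre, so I'll open and re-grip.

Emit:
step_arm([
  {"x": 0, "y": 0, "z": 0, "spin": 0},
  {"x": 0, "y": 0, "z": 0, "spin": 0},
  {"x": 0, "y": 0, "z": 0, "spin": 0},
  {"x": 0, "y": 0, "z": 0, "spin": 0},
  {"x": 0.13, "y": 0.13, "z": -0.05, "spin": 0},
  {"x": 0.13, "y": 0.26, "z": -0.05, "spin": 0},
  {"x": 0.13, "y": 0.26, "z": -0.05, "spin": 0},
  {"x": 0.13, "y": 0.26, "z": -0.05, "spin": 0},
], claw=85)

```text
time: 11.55
position: [0.6179, -0.2375, 0.0307]
eef_rot: [[-0.921, -0.001, 0.39], [-0.39, 0.002, -0.921], [-0.0, -1.0, -0.002]]
wrist_force: [-0.6, 0.9, -0.4]
grip_width: 0.994
```

```bash
python3 - <<'E'
from h import *
s=readout.state(); print(s['position'],s['grip_width'],s['joint_positions'].round(2))
f=grab('wrist'); W=world(f); Z=W[...,2]; hsv=cv2.cvtColor(f['img'],cv2.COLOR_BGR2HSV)
o=(hsv[...,0]<20)&(hsv[...,1]>120)&(hsv[...,2]>80)
near=np.hypot(W[...,0]-.618,W[...,1]+.238)<.07
P=W[near&(Z>.055)&(Z<.066)]; print(len(P),cv2.minAreaRect((P[:,:2]*1000).astype(np.float32)),P[:,2].mean())
F=W[near&o&(Z>.018)&(Z<.033)]; print(len(F), cv2.minEnclosingCircle((F[:,:2]*1000).astype(np.float32)))
cv2.imwrite('pics/g.png',f['img'])
E
```

```text
[ 0.61794304 -0.23750719  0.03066692] 0.9944803323442926 [-3.131e+01  3.407e+01  8.530e+01  8.000e-02  6.073e+01  3.568e+01]
4813 ((621.6358642578125, -238.20718383789062), (61.38734436035156, 100.59241485595703), 49.79662322998047) 0.06007445033622612
11099 ((618.2710571289062, -238.7945556640625), 42.04867935180664)
```

View pics/g.png

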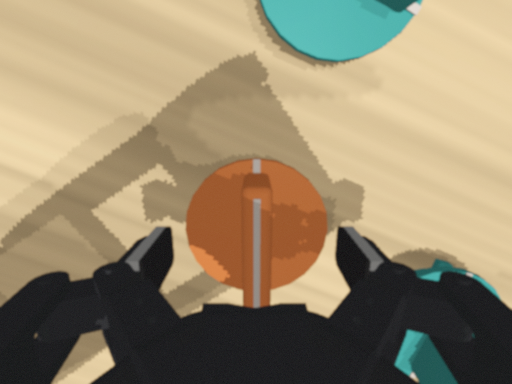

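Emit:
step_arm([
  {"x": 0, "y": 0, "z": 0, "spin": 0},
  {"x": 0, "y": 0, "z": 0, "spin": 0},
  {"x": 0, "y": 0, "z": 0, "spin": 0},
  {"x": 0, "y": 0, "z": 0, "spin": 0},
  {"x": 0, "y": 0, "z": 0, "spin": 0},
  {"x": 0, "y": 0, "z": 0, "spin": 0},
  {"x": 0, "y": 0, "z": 0, "spin": 0},
], claw=0)

```text
time: 12.3
position: [0.6182, -0.2377, 0.031]
eef_rot: [[-0.921, -0.0, 0.39], [-0.39, 0.002, -0.921], [-0.0, -1.0, -0.001]]
wrist_force: [1.5, 0.2, 0.2]
grip_width: 0.155
```

Emit:
step_arm([
  {"x": 0, "y": -0.6, "z": 0, "spin": 0},
  {"x": 0, "y": -1.5, "z": 0, "spin": 0},
  {"x": 0, "y": -3, "z": 0, "spin": 0},
  {"x": 0, "y": -4.5, "z": 0, "spin": 0},
  {"x": 0, "y": -5.8, "z": 0, "spin": 0},
  {"x": 0, "y": -6.4, "z": 0, "spin": 0},
  {"x": 0, "y": -6.4, "z": 0, "spin": 0},
  {"x": 0, "y": -6.4, "z": 0, "spin": 0},
], claw=0)

```text
time: 13.1
position: [0.6175, -0.2375, 0.1897]
eef_rot: [[-0.921, -0.002, 0.39], [-0.39, 0.002, -0.921], [0.001, -1.0, -0.003]]
wrist_force: [-0.1, -0.4, -2.2]
grip_width: 0.15
```

Emit:
step_arm([
  {"x": -0.15, "y": 0, "z": -1, "spin": 0},
  {"x": -0.4, "y": 0, "z": -2.6, "spin": 0},
  {"x": -0.65, "y": 0, "z": -4.3, "spin": 0},
  {"x": -0.9, "y": 0, "z": -6, "spin": 0},
  {"x": -1.15, "y": 0, "z": -7.7, "spin": 0},
  {"x": -1.4, "y": 0, "z": -9.4, "spin": 0},
  {"x": -1.65, "y": 0, "z": -10.9, "spin": 0},
  {"x": -1.78, "y": 0, "z": -11.77, "spin": 0},
  {"x": -1.78, "y": 0, "z": -11.77, "spin": 0},
  {"x": -1.78, "y": 0, "z": -11.77, "spin": 0},
  {"x": -1.78, "y": 0, "z": -11.77, "spin": 0},
], claw=0)

```text
time: 14.2
position: [0.5433, 0.05, 0.1893]
eef_rot: [[-0.921, -0.004, 0.39], [-0.39, 0.002, -0.921], [0.003, -1.0, -0.004]]
wrist_force: [-0.5, 0.2, -1.6]
grip_width: 0.156
```

```bash
cat > v.py <<'E'
from h import *
import sys
s=readout.state(); p=s['position']; R=s['eef_rot']; print(p.round(4),R.round(3).tolist(),s['wrist_force'].round(1),s['wrist_torque'].round(2))
yaw=np.degrees(np.arctan2(-R[1,0],-R[0,0])); print('tool x yaw',yaw)
ims=[]
for c in ['scene','side','wrist']:
    f=grab(c); W=world(f); Z=W[...,2]; hsv=cv2.cvtColor(f['img'],cv2.COLOR_BGR2HSV)
    o=(hsv[...,0]<20)&(hsv[...,1]>140)&(hsv[...,2]>60)&(np.hypot(W[...,0]-p[0],W[...,1]-p[1])<.055)&(Z>p[2]-.045)&(Z<p[2]+.04)
    if o.sum()>10:
        P=W[o]; fl=P[P[:,2]<p[2]+.0]
        print(c,o.sum(),'z',P[:,2].min().round(4),P[:,2].max().round(4),'flange',len(fl),cv2.minEnclosingCircle((fl[:,:2]*1000).astype(np.float32)) if len(fl) else '', 'z med',np.median(fl[:,2]))
    u=proj(f,[.5437,.0508,.14])[0].astype(int); x0=np.clip(u[0]-75,0,512-150); y0=np.clip(u[1]-75,0,384-150)
    ims.append(cv2.resize(f['img'][y0:y0+150,x0:x0+150],(400,400),interpolation=cv2.INTER_CUBIC) if c!='wrist' else f['img'])
cv2.imwrite(sys.argv[1],cv2.resize(np.hstack(ims[:2]),(800,400)))
cv2.imwrite(sys.argv[1].replace('.png','_w.png'),ims[2])
E
python3 v.py pics/i.png
```

```text
[0.5433 0.05   0.1893] [[-0.921, -0.004, 0.39], [-0.39, 0.002, -0.921], [0.003, -1.0, -0.004]] [-0.5  0.2 -1.6] [-0.04 -0.01 -0.06]
tool x yaw 22.927120786685585
scene 475 z 0.1626 0.2272 flange 357 ((544.843017578125, 50.454925537109375), 42.331207275390625) z med 0.1849823856600898
side 588 z 0.1674 0.2195 flange 329 ((540.424560546875, 51.3938102722168), 41.478912353515625) z med 0.1839204458187761
wrist 9865 z 0.1797 0.2277 flange 6926 ((543.982177734375, 49.997554779052734), 41.6907844543457) z med 0.18505637986208237
```

View pics/i.png

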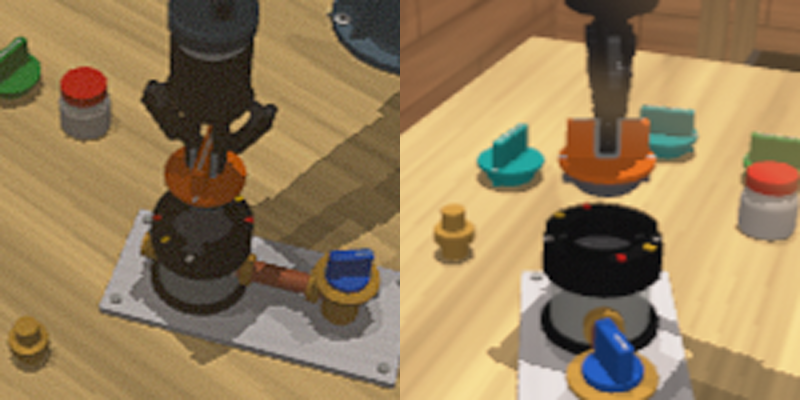

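Lid above the collar, upright; wrist camera has lid (0.5440,0.0500) versus collar (0.5441,0.0504). Descend.

Emit:
step_arm([
  {"x": -0.02, "y": 0.6, "z": -0.01, "spin": 0.05},
  {"x": -0.02, "y": 1.2, "z": -0.01, "spin": 0.05},
  {"x": -0.02, "y": 1.6, "z": -0.01, "spin": 0.05},
  {"x": -0.02, "y": 1.7, "z": -0.01, "spin": 0.05},
  {"x": -0.02, "y": 1.8, "z": -0.01, "spin": 0.05},
  {"x": -0.02, "y": 1.9, "z": -0.01, "spin": 0.05},
  {"x": -0.02, "y": 2.0, "z": -0.01, "spin": 0.05},
  {"x": -0.02, "y": 2.1, "z": -0.01, "spin": 0.05},
], claw=0)

```text
time: 15.15
position: [0.5443, 0.0503, 0.1378]
eef_rot: [[-0.924, -0.002, 0.382], [-0.382, 0.002, -0.924], [0.001, -1.0, -0.003]]
wrist_force: [-0.2, 0.1, -1.8]
grip_width: 0.152
```

Emit:
step_arm([
  {"x": 0, "y": 0.12, "z": 0, "spin": 0},
  {"x": 0, "y": 0.24, "z": 0, "spin": 0},
  {"x": 0, "y": 0.36, "z": 0, "spin": 0},
  {"x": 0, "y": 0.46, "z": 0, "spin": 0},
  {"x": 0, "y": 0.54, "z": 0, "spin": 0},
  {"x": 0, "y": 0.6, "z": 0, "spin": 0},
  {"x": 0, "y": 0.6, "z": 0, "spin": 0},
], claw=0)

```text
time: 15.85
position: [0.5444, 0.0503, 0.123]
eef_rot: [[-0.924, -0.001, 0.382], [-0.382, 0.002, -0.924], [0.0, -1.0, -0.003]]
wrist_force: [-1.1, -0.1, -0.4]
grip_width: 0.154
```

```bash
python3 v.py pics/j.png
```

```text
[0.5444 0.0503 0.123 ] [[-0.924, -0.001, 0.382], [-0.382, 0.002, -0.924], [0.0, -1.0, -0.003]] [-1.1 -0.1 -0.4] [-0.02  0.14  0.04]
tool x yaw 22.485512358652343
scene 472 z 0.0786 0.16 flange 368 ((545.8798828125, 50.89310073852539), 53.87929153442383) z med 0.11820235962304791
side 605 z 0.1017 0.1522 flange 382 ((545.5198364257812, 53.75193405151367), 52.27587890625) z med 0.1172073915767671
wrist 10597 z 0.1028 0.1616 flange 7654 ((542.947509765625, 50.371097564697266), 52.94185256958008) z med 0.11809353579258662
```

Emit:
step_arm([
  {"x": 0, "y": 0.03, "z": 0, "spin": 0},
  {"x": 0, "y": 0.05, "z": 0, "spin": 0},
  {"x": 0, "y": 0.05, "z": 0, "spin": 0},
], claw=0)

```text
time: 16.3
position: [0.5444, 0.0503, 0.1229]
eef_rot: [[-0.924, -0.001, 0.383], [-0.383, 0.002, -0.924], [0.0, -1.0, -0.002]]
wrist_force: [-6.1, 0.4, 9.2]
grip_width: 0.153
```

Emit:
step_arm([
  {"x": 0, "y": 0, "z": 0, "spin": 0.4},
  {"x": 0, "y": 0, "z": 0, "spin": 0.8},
  {"x": 0, "y": 0, "z": 0, "spin": 1.2},
  {"x": 0, "y": 0, "z": 0, "spin": 1.6},
  {"x": 0, "y": 0, "z": 0, "spin": 2.0},
  {"x": 0, "y": 0, "z": 0, "spin": 2.4},
  {"x": 0, "y": 0, "z": 0, "spin": 2.8},
  {"x": 0, "y": 0, "z": 0, "spin": 3.2},
  {"x": 0, "y": 0, "z": 0, "spin": 3.6},
  {"x": 0, "y": 0, "z": 0, "spin": 4.0},
  {"x": 0, "y": 0, "z": 0, "spin": 4.3},
  {"x": 0, "y": 0, "z": 0, "spin": 4.6},
  {"x": 0, "y": 0, "z": 0, "spin": 4.6},
  {"x": 0, "y": 0, "z": 0, "spin": 4.6},
], claw=0)

```text
time: 17.7
position: [0.5446, 0.0504, 0.123]
eef_rot: [[-0.969, -0.001, -0.246], [0.246, 0.002, -0.969], [0.001, -1.0, -0.002]]
wrist_force: [-0.7, 0.4, -0.0]
grip_width: 0.155
```

```bash
python3 v.py pics/k.png; python3 - <<'E'
from h import *
a=cv2.imread('pics/k.png'); w=cv2.imread('pics/k_w.png'); cv2.imwrite('pics/kk.png',np.vstack([cv2.resize(a,(600,300)),cv2.resize(w,(400,300))[:, :].copy() if False else np.hstack([cv2.resize(w,(400,300)),np.zeros((300,200,3),np.uint8)])]))
E
```

```text
[0.5446 0.0504 0.123 ] [[-0.969, -0.001, -0.246], [0.246, 0.002, -0.969], [0.001, -1.0, -0.002]] [-0.7  0.4 -0. ] [ 0.05 -0.01  0.11]
tool x yaw -14.233881915788942
scene 443 z 0.0819 0.1552 flange 344 ((546.006591796875, 51.1363525390625), 53.911842346191406) z med 0.11844217316872144
side 587 z 0.1016 0.1532 flange 378 ((544.3380737304688, 58.671730041503906), 47.96661376953125) z med 0.1172226923334121
wrist 10587 z 0.0985 0.1625 flange 7594 ((543.7586059570312, 48.851619720458984), 53.592491149902344) z med 0.11811383755457205
```

View pics/kk.png

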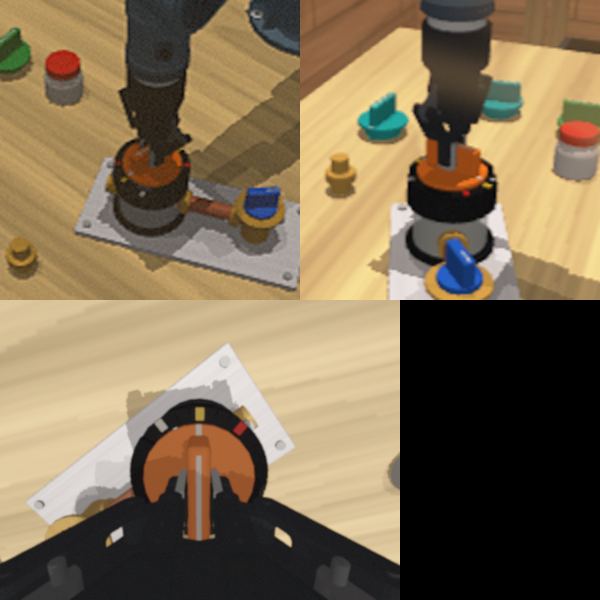

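The pointer line at (199,430) lines up with the yellow mark at (199,413), the flange is on the collar, and the spring torque (0.11 N m) is felt. Handing in.

```bash
python3 -c "
from h import *
print(ticket.job_done()); s=readout.state(); print(s['time'],s['grip_width'],s['wrist_torque'])"
```

```text
the job is handed in; nothing more can be done
None
the job is handed in; nothing more can be done
```

I handed the job in at about 18 s of the 58 s limit, with the lid still gripped and held at the yellow marks. The hand-in reports no verdict.

- **Tap:** I turned it clockwise and let go. It measured 68.9° (1.20 rad) afterwards, so it is at its end stop. In the last picture the knob was still turned well past its start position.
- **Lid:** My first grip was 6 mm too high and about 3.5 mm off centre, so I opened and re-gripped before lifting. The lid then dropped into the collar without jamming. The flange top measured 118 mm, which is the fully seated height. The gripper was within about 0.5 mm of my estimate of the collar's centre.
- **Twist:** I turned the lid clockwise about 36.7° (0.64 rad). The pointer lines up with the yellow mark, and the wrist felt 0.11 N m of spring torque.
- **Bystanders:** I only checked these by eye in the pictures. The tin and the brass fitting look undisturbed; the screwdriver was outside the last pictures, and nothing went near it after the tap.

One check failed: the reading I tried to take just after handing in was refused, so nothing was measured during the final second. The circle fits on the flange after seating also picked up other orange or brass pixels, so I relied on the arm's own position for centring.

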